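# Fit the dicing insert into the vegetable dicer and clamp it

## Task

Fit the green dicing insert into the cutout of the vegetable dicer: turn it so that its outline matches, slip its tongue under the red lip and lower the other end until it lies flat and flush. Then push the red clamp handle all the way down past its dead point so that the rubber pad holds the insert, and let go. Leave the orange insert and everything else on the counter where it stands.

Things in the scene. Friction and masses are not known exactly. Their poses are not given: they have to be found in the camera images.
- insert: Green loose insert, 0.18 to 0.35 kg, flat on the counter. Origin: centre of its underside. Plate x -60 to 60, y -45 to 45, 12 mm thick; corner x < -30, y > 15 is missing. Tongue at the +x end: x 60 to 72, y -30 to 10, z 0 to 5 mm. Grip rib on top: x 9 to 21, y -27 to 27, z 12 to 42 mm. Seated, its axes are parallel to the dicer's.
- dicer: White vegetable dicer, fixed, 250 x 130 mm, cutout rim at z 62 mm. Origin on the counter below the cutout's nominal centre; +x from the clamp to the red lip, z up. The cutout's aluminium cradle sits up to 7 mm off along y, either way; this is NOT measured (no listed pose follows it): feel or see it. The cradle takes 40 N to shift.
- pocket (a point): Nominal centre of the cutout's floor (z 50 mm), dicer axes; the true one is up to 7 mm off along y, exact along x. Cutout x -61.5 to 61.5, y -46.5 to 46.5 (1.5 mm clearance), 12 mm deep; the corner x < -31.5, y > 16.5 is filled to the rim. Walls 12 mm thick, tops level with the rim. Seated, the insert's origin is at this height, its top flush.
- slot (a point): Mouth of the tongue's slot, at floor height in the face of the +x end wall (nominal, like pocket). The slot goes through the wall, y -33 to 13 of pocket, 9 mm high, under a red lip 3 mm thick. A level insert cannot drop in: put the tongue under the lip with the -x end raised 8 to 20 degrees, then lower that end.
- clamp (a joint): Red toggle clamp handle, rad: 0 = open (handle 63 degrees above level), grows as it is pressed down, end stop 1.00 (nearly level). Short of the dead point at 0.87 it springs back open; beyond, it goes to the stop and stays. Takes about 3 N at the grip, pushed square to the handle.
- handle_grip (a point): Point on the handle's axis 68 mm from its pivot. Red round bar 16 mm thick, 30 to 88 mm from the pivot, pointing to the dicer's -x and up. To close, push its upper side towards the dicer's -x and down, in an arc about clamp_pivot.
- clamp_pivot (a point): Handle pivot, fixed at x -131, y -12, z 97 mm of dicer; the handle swings about the dicer's y axis. Next to it, from x -106, a bar 65 mm long stands nearly upright while open (with the pad it reaches to x -77 mm, up to z 150 mm) and comes down towards +x with the handle.
- pad: Black sprung rubber pad, 18 mm across, at the end of the clamp's bar; closed, it bears on the insert's top at x -46, y -12 mm of dicer with about 5 N.
- other_insert: Orange insert, the mirror image of the green one (y reversed), same sizes; does not fit. Leave it.
- can: Red-labelled food can, 74 mm across, 100 mm tall, origin under its centre. Leave it.
- jar: Amber glass jar, 66 mm across, 110 mm tall, origin under its centre. Leave it.
- mug: Copper mug, 80 mm across, 90 mm tall, handle at +y, origin under its centre. Leave it.
- spice: Spice jar, 50 mm across, 90 mm tall, origin under its centre. Leave it.
- spoon: Wooden spoon lying on the counter, handle to its -x. Leave it.

How it is judged:
On the way, in this order (a step that is already met when the one before it is completed fails the run):
1. the green insert lies flat and home in the cutout, tongue under the lip, clamp still open (x of insert in the frame of dicer between -0.0035 and 0.0035 m and y of insert in the frame of dicer between -0.0105 and 0.0105 m and z of insert in the frame of dicer between 0.047 and 0.053 m and angle between insert's own z axis and vertical below 0.035 rad and angle between the x axis of insert and the x axis of dicer, either way round below 0.05 rad and value of joint clamp below 0.3 rad), for 0.2 s.
2. the clamp handle is past its dead point and the pad presses on the insert (x of insert in the frame of dicer between -0.0035 and 0.0035 m and y of insert in the frame of dicer between -0.0105 and 0.0105 m and z of insert in the frame of dicer between 0.047 and 0.053 m and angle between insert's own z axis and vertical below 0.035 rad and angle between the x axis of insert and the x axis of dicer, either way round below 0.05 rad and value of joint clamp above 0.94 rad and contact force between pad and insert above 3 N), for 0.2 s.
At the end, for the whole second after the job is handed in: Green insert home in the cutout and at rest: within 3.5 mm lengthwise and 3 mm in height of its seat, 10.5 mm sideways of the nominal centre, tilt under 0.035 rad, yaw within 0.05 rad; clamp handle beyond 0.94 rad, its pad pressing on the insert with over 3 N (all of step 2 and linear speed of insert below 0.02 m/s); the robot touches nothing.
It fails at once if the orange insert is moved by more than 25 mm (distance of other_insert from where it was at the start of the episode above 0.025 m).
It fails at once if another thing on the counter (can, jar, mug, spice jar, spoon) is moved by more than 25 mm (distance of any of can, jar, mug, spice, spoon from where it was at the start of the episode above 0.025 m).
It also fails if it takes over 61 s, if anything falls off the work surface, if the arm or the gripper's body presses on something with over 40 N, if the wrist force passes 120 N, or if a joint passes its speed limit or range.

## Robot

A 7-joint arm with a two-finger parallel gripper is mounted at the origin on the work surface. World frame = base frame: x ahead of the robot, y to its left, z up, the work surface at z = 0. Lengths are in m, angles in rad, forces in N, time in s.
With the tool pointing down it reaches from about 0.35 to 0.9 m from the base axis. Payload 19.9 kg.
Tool frame: the origin (TCP) lies at the very end of the fingers, on their centre line; the grasp point (between the pads) lies 19 mm behind it; z points along the fingers, y is the line along which they close (so a half turn about z gives the same grasp; the last joint's range is limited). The gripper opens to 85 mm and grips with 20 to 120 N. Pads are 22 mm wide; open, the fingers measure 114 mm over their backs; the gripper's body (76 mm by 85 mm) begins 54 mm behind the grasp point. The pads swing forward as they close: fully open they stand 13 mm farther back than shut.
Start: joints at [-1.308, 0.417, -0.01, 1.614, 0.005, 1.111, -0.053], TCP at [0.188, 0.596, 0.231] pointing down, gripper open.
Joint ranges: [-2.81, 2.81], [-0.39, 2.02], [-1.27, 1.25], [0.06, 2.57], [-1.19, 4.33], [0.19, 2], [-2.82, 2.82]. Speed limits (rad/s): [1.89, 1.89, 2.39, 2.39, 3.01, 3.01, 3.01].

## Interface

Orientations are given as a rotation vector (axis times angle).
In Python, from rig import r gives the robot as it stands. The module is installed in compiled form; this text tells all that it offers.
- The arm moves only by the shell command python3 -m jog 'ROWS' [OPENING] [FORCE]. ROWS is JSON, a list of rows, each a list of 2 entries, a list of its own where there are three numbers: the shift along the world's x, y, z in m, then the turn, a rotation vector about the world's x, y, z in rad. In form: [[[dx, dy, dz], [rx, ry, rz]], ...]. A call has 1 to 5 rows; each row shifts and turns the commanded pose from where the row before left it; what a row does not reach is not made up. A row lasts 1/12 s, in which the tool goes at most 41.7 mm and 7.16 degrees, less where a joint would pass 70% of its speed; a pose out of reach is approached as far as the arm can. A call is refused whole if a number of a shift passes 0.0417 or a number of a turn 0.125, either way. A call with a gripper value outside its range is refused whole. OPENING is the opening, from 0 (shut) to 1 (fully open), set as the call begins (- or left out, the last holds). The fingers move at their own pace and stop on an object; FORCE is the grip in N (left out, the last holds). Time passes only in rows, so rows that do not move let the fingers close. It gives the time, the measured TCP pose, the force, the opening and the grip force at its end, in the units of the state.
- r.sense(): the state, without advancing time (a new reading comes with each control period).
- r.snapshot(name): name is "side" or "top"; returns a dict with "frame" (480x640x3 uint8, red, green, blue), "mtx" (3x3 intrinsics, pixels), "R" (3x3) and "t" (3): a world point X has camera coordinates R X + t. Camera axes: x right, y down, z forward; pixel columns grow to the right and rows downward; lengths in m; the calibration is good to about 2 mm. A picture is of the moment at which its call begins. There is no depth.
- r.close_job(): hands the job in; it is judged then, once.
The state is a dict: "t": time; "joints": joint angles; "joint_velocities": joint speeds; "joint_efforts": joint torques, N m; "tool_pos": TCP position; "tcp_rot": TCP orientation; "force": force on the tool from outside, world axes, zero at the start; "moment": the same for the moment, N m; "opening": finger opening in m; "grasp_force": force on a finger pad.
Only numpy, scipy, OpenCV 4.12 (cv2) and the standard library are available. Lean on these libraries where they do the work, as an engineer would, in place of code of your own. Each camera call takes 0.05 s, during which the arm holds its last target. There are 200 camera calls.

## Working session

There is one attempt and no reset: what is moved stays moved. The work goes in short steps, Python scripts to look and compute and a shell command to move; the robot and the scene stay as the last step left them, time stands still between calls to the robot, and variables do not carry over. Pictures are saved under pics/ and viewed, at most 10 in all, crops included, and the job is handed in when it is done.

```bash
mkdir -p pics; python3 - <<'E'
from rig import r
import cv2,pickle
for n in("top","side"):
    s=r.snapshot(n); cv2.imwrite(f"pics/{n}0.png",s["frame"][:,:,::-1]); pickle.dump(s,open(f"{n}0.pkl","wb"))
    print(n,s["mtx"].round(1).tolist(),s["R"].round(3).tolist(),s["t"].round(3).tolist())
st=r.sense();print(st)
E
```

```text
top [[460.3, 0.0, 313.8], [0.0, 460.3, 234.7], [0.0, 0.0, 1.0]] [[0.09, -0.996, -0.002], [-0.973, -0.088, -0.214], [0.213, 0.021, -0.977]] [-0.054, 0.61, 1.1]
side [[470.5, 0.0, 317.0], [0.0, 470.5, 245.1], [0.0, 0.0, 1.0]] [[0.689, -0.724, -0.007], [-0.461, -0.431, -0.776], [0.559, 0.538, -0.631]] [-0.417, 0.358, 0.921]
{'t': 0.1, 'joints': array([-1.30748558,  0.41792179, -0.0103442 ,  1.61413927,  0.0047205 ,
        1.11071973, -0.05300345]), 'joint_velocities': array([-7.08906579e-04, -1.22474220e-03, -5.18093325e-04, -8.56786200e-05,
        2.36428239e-05,  1.53003794e-04,  1.55319323e-04]), 'joint_efforts': array([ 9.85805782e-04, -8.65830088e+01,  6.80690557e-01, -4.35645354e+01,
        1.92291877e-02,  4.86868739e-03,  7.13268309e-05]), 'tool_pos': array([0.18746184, 0.59587389, 0.23070734]), 'tcp_rot': array([-4.76851154e-01, -3.10510379e+00,  1.82369637e-03]), 'force': array([-0.0562283 , -0.27657973,  0.48342887]), 'moment': array([ 0.03216639, -0.00205052,  0.07526629]), 'grasp_force': 0.0, 'opening': 0.08539020729964635}
```

View pics/top0.png

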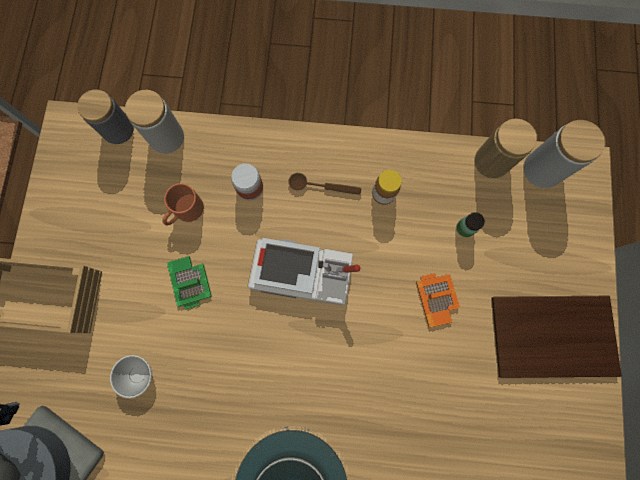

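View pics/side0.png

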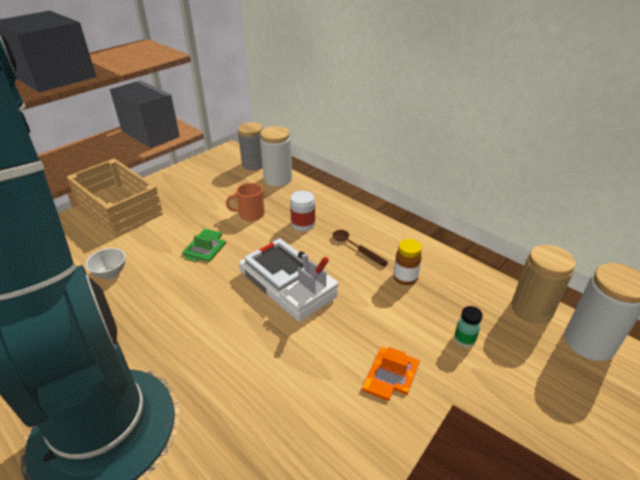

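```bash
python3 - <<'E'
import cv2,pickle,numpy as np
t=pickle.load(open("top0.pkl","rb"))["frame"][:,:,::-1];s=pickle.load(open("side0.pkl","rb"))["frame"][:,:,::-1]
a=cv2.resize(t[225:315,240:370],None,fx=4,fy=4,interpolation=cv2.INTER_CUBIC)  #520x360
b=cv2.resize(t[250:315,160:220],None,fx=4,fy=4,interpolation=cv2.INTER_CUBIC)  #240x260
c=cv2.resize(s[230:330,230:350],None,fx=2.4,fy=2.4,interpolation=cv2.INTER_CUBIC) 
o=np.zeros((600,800,3),np.uint8);o[:360,:520]=a;o[:260,540:780]=b;o[360:600,:288]=c
cv2.imwrite("pics/crop0.png",o)
E
```

```text
(no output)
```

View pics/crop0.png

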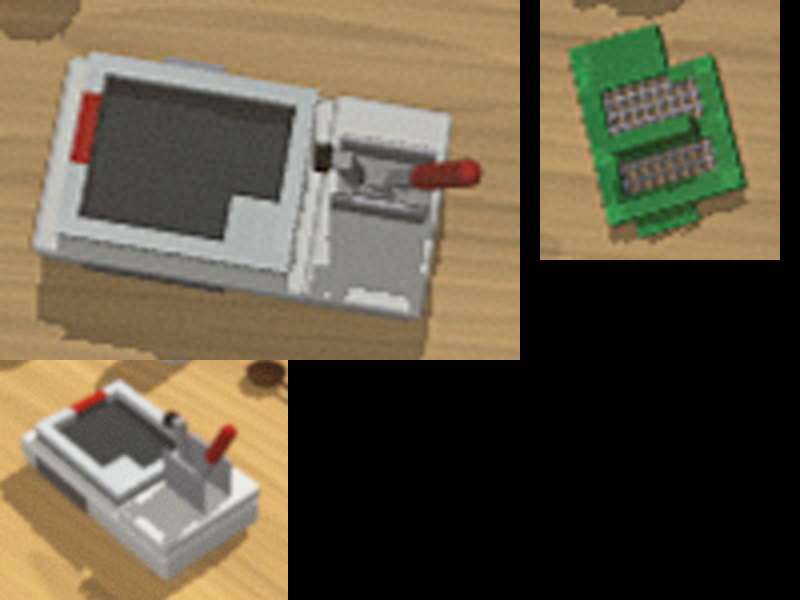

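```bash
cat > lib.py <<'E'
import cv2,numpy as np
from scipy.optimize import minimize
def proj(s,X):
    c=np.asarray(X)@s["R"].T+s["t"]; p=c@s["mtx"].T; return p[:,:2]/p[:,2:]
def place(P,x,y,z,yaw):
    c,n=np.cos(yaw),np.sin(yaw); P=np.asarray(P,float)
    return np.c_[x+c*P[:,0]-n*P[:,1], y+n*P[:,0]+c*P[:,1], z+P[:,2]]
def box(x0,x1,y0,y1,z0,z1): return [[x,y,z] for x in(x0,x1) for y in(y0,y1) for z in(z0,z1)]
INS=[np.array(b)/1000. for b in (box(-30,60,-45,45,0,12),box(-60,60,-45,15,0,12),box(60,72,-30,10,0,5),box(9,21,-27,27,12,42))]
K=4
def render(s,parts):
    m=np.zeros((480*K,640*K),np.uint8)
    for P in parts:
        q=(proj(s,P)+.5)*K-.5
        h=cv2.convexHull(np.round(q*16).astype(np.int32)); cv2.fillConvexPoly(m,h,255,shift=4)
    return cv2.resize(m,(640,480),interpolation=cv2.INTER_AREA)/255.
def fit(views,parts,p0,z):
    """views: list of (snap,mask); returns x,y,yaw"""
    B=[(s,cv2.GaussianBlur(m.astype(float),(0,0),1.2)) for s,m in views]
    def cost(p): return sum(((cv2.GaussianBlur(render(s,[place(P,p[0],p[1],z,p[2]) for P in parts]),(0,0),1.2)-m)**2).sum() for s,m in B)
    p0=np.array(p0); sim=np.vstack([p0]+[p0+d for d in np.diag([.01,.01,.1])])
    r=minimize(cost,p0,method="Nelder-Mead",options=dict(initial_simplex=sim,xatol=1e-5,fatol=1e-3)); return r.x,r.fun
def ray(s,u,v,z):
    d=s["R"].T@np.linalg.solve(s["mtx"],[u,v,1.]); C=-s["R"].T@s["t"]; return C+d*(z-C[2])/d[2]
RIM=[np.array([[x,y,0] for x,y in q])/1000. for q in ([(-31.5,-46.5),(61.5,-46.5),(61.5,46.5),(-31.5,46.5)],[(-61.5,-46.5),(61.5,-46.5),(61.5,16.5),(-61.5,16.5)])]
def green(f):
    h=cv2.cvtColor(f,cv2.COLOR_RGB2HSV); return (h[...,0]>45)&(h[...,0]<80)&(h[...,1]>110)
def biggest(m,c,R):
    k=np.zeros(m.shape,np.uint8);cv2.circle(k,c,R,1,-1);return (m&(k>0))
E
python3 - <<'E'
from lib import *;import pickle
T=pickle.load(open("top0.pkl","rb"));S=pickle.load(open("side0.pkl","rb"))
def gm(s,c):
    m=biggest(green(s["frame"]),c,32).astype(np.uint8)
    cs,_=cv2.findContours(cv2.morphologyEx(m,cv2.MORPH_CLOSE,np.ones((3,3))),cv2.RETR_EXTERNAL,cv2.CHAIN_APPROX_NONE)
    o=np.zeros_like(m);cv2.drawContours(o,[max(cs,key=cv2.contourArea)],-1,1,-1);return o
mt,ms=gm(T,(189,282)),gm(S,(205,245))
g0=ray(T,189,281,.01)
for v in ([(T,mt)],[(S,ms)],[(T,mt),(S,ms)]): print("ins",fit(v,INS,[g0[0],g0[1],np.pi+.15],0),[m.sum() for _,m in v])
h=T["frame"].max(2); dm=biggest(h<95,(286,264),40); dm[:,318:]=0
# keep only the central component
n,l=cv2.connectedComponents(dm.astype(np.uint8)); dm=l==l[262,286]
c0=ray(T,286,264,.062); print("rim",fit([(T,dm)],RIM,[c0[0],c0[1],np.pi/2-.15],.062),dm.sum())
h=S["frame"].max(2);
for th in (85,95,110): print(th,(T["frame"].max(2)[225:315,240:370]<th).sum())
E
```

```text
ins (array([0.47807957, 0.31752013, 3.52807054]), np.float64(13.317974971845121)) [np.uint64(1529)]
ins (array([0.47740049, 0.31779982, 3.54796294]), np.float64(36.63899690738043)) [np.uint64(850)]
ins (array([0.47778033, 0.31705914, 3.5303897 ]), np.float64(51.08602375995074)) [np.uint64(1529), np.uint64(850)]
rim (array([0.52996279, 0.06298049, 1.48924276]), np.float64(14.16786888390939)) 1582
85 1728
95 1831
110 2066
```

The top view shows the green insert at px (189,282), tongue towards the robot. The dicer cutout is at (286,264), the red lip at its left end and the clamp on the right. The fit gives the insert at (0.478, 0.317, yaw 3.53) and the cutout at (0.530, 0.063, yaw 1.489).

```bash
python3 -m jog '[[[0.0277,-0.0285,0],[0,0,-0.11]],[[0.0277,-0.0285,0],[0,0,-0.11]],[[0.0277,-0.0285,0],[0,0,-0.11]],[[0.0277,-0.0285,0],[0,0,-0.11]],[[0.0277,-0.0285,0],[0,0,-0.11]]]' 0.6 40
python3 -m jog '[[[0.0277,-0.0285,0],[0,0,-0.11]],[[0.0277,-0.0285,0],[0,0,-0.11]],[[0.0277,-0.0285,0],[0,0,-0.106]],[[0.0277,-0.0285,0],[0,0,0]],[[0.0277,-0.0285,0],[0,0,0]]]'
python3 -m jog '[[[0,0,-0.04],[0,0,0]],[[0,0,-0.03],[0,0,0]],[[0,0,-0.02],[0,0,0]],[[0,0,0],[0,0,0]],[[0,0,0],[0,0,0]]]'
python3 -c "
from rig import r
from scipy.spatial.transform import Rotation as R
import numpy as np
m=R.from_rotvec(r.sense()['tcp_rot']).as_matrix();print(m.round(3),np.arctan2(m[1,1],m[0,1]))"
```

```text
t: 0.52
tool_pos: [0.327, 0.452, 0.2311]
tcp_rot: [-1.31, -2.855, 0.001]
force: [0.8, 1.2, 0.7]
opening: 0.051
grasp_force: 0.0
t: 0.93
tool_pos: [0.4654, 0.3096, 0.2312]
tcp_rot: [-1.75, -2.609, 0.0]
force: [0.2, 0.5, 0.3]
opening: 0.0509
grasp_force: 0.0
t: 1.35
tool_pos: [0.4643, 0.3109, 0.141]
tcp_rot: [-1.749, -2.609, 0.003]
force: [0.3, 0.8, 0.2]
opening: 0.0515
grasp_force: 0.0
[[-0.38   0.925 -0.001]
 [ 0.925  0.38  -0.001]
 [-0.001 -0.002 -1.   ]] 0.3899260346698682
```

```bash
python3 -m jog '[[[0,0,-0.04],[0,0,0]],[[0,0,-0.04],[0,0,0]],[[0,0,-0.03],[0,0,0]],[[0,0,-0.014],[0,0,0]],[[0,0,0],[0,0,0]]]'
python3 -m jog '[[[0,0,0],[0,0,0]],[[0,0,0],[0,0,0]],[[0,0,0],[0,0,0]],[[0,0,0],[0,0,0]],[[0,0,0],[0,0,0]]]' 0 60
python3 -m jog '[[[0,0,0],[0,0,0]],[[0,0,0],[0,0,0]]]'
```

```text
t: 1.77
tool_pos: [0.464, 0.311, 0.016]
tcp_rot: [-1.748, -2.609, 0.004]
force: [-0.6, 0.4, 0.1]
opening: 0.0517
grasp_force: 0.0
t: 2.18
tool_pos: [0.4655, 0.312, 0.0193]
tcp_rot: [1.749, 2.609, 0.005]
force: [-2.3, -1.0, 13.8]
opening: 0.0108
grasp_force: 59.5
t: 2.35
tool_pos: [0.4655, 0.3121, 0.0193]
tcp_rot: [1.749, 2.609, 0.005]
force: [-1.9, -0.2, 13.3]
opening: 0.0106
grasp_force: 59.5
```

```bash
python3 -m jog '[[[0,0,0.02],[0,0,0]],[[0,0,0.04],[0,0,0]],[[0,0,0.04],[0,0,0]],[[0,0,0.04],[0,0,0]],[[0,0,0.04],[0,0,0]]]'
python3 -m jog '[[[0.004,-0.011,0],[0,0,-0.12]],[[0.004,-0.011,0],[0,0,-0.12]],[[0.004,-0.011,0],[0,0,-0.12]],[[0.004,-0.011,0],[0,0,-0.12]],[[0.004,-0.011,0],[0,0,-0.12]]]'
python3 -m jog '[[[0.004,-0.011,0],[0,0,-0.12]],[[0.004,-0.011,0],[0,0,-0.12]],[[0.004,-0.011,0],[0,0,-0.12]],[[0.004,-0.011,0],[0,0,-0.12]],[[0.004,-0.011,0],[0,0,-0.12]]]'
python3 -m jog '[[[0.004,-0.011,0],[0,0,-0.12]],[[0.004,-0.011,0],[0,0,-0.12]],[[0.004,-0.011,0],[0,0,-0.12]],[[0.004,-0.011,0],[0,0,-0.12]],[[0.004,-0.011,0],[0,0,-0.12]]]'
python3 -m jog '[[[0.004,-0.011,0],[0,0,-0.12]],[[0.004,-0.011,0],[0,0,-0.12]],[[0,0,0],[0,0,0]],[[0,0,0],[0,0,0]]]'
python3 - <<'E'
from rig import r
import cv2,pickle,numpy as np
from scipy.spatial.transform import Rotation as R
o=np.zeros((420,800,3),np.uint8)
for i,(n,(u,v)) in enumerate((("top",(270,265)),("side",(275,250)))):
    s=r.snapshot(n); pickle.dump(s,open(f"{n}1.pkl","wb"))
    c=s["frame"][v-70:v+70,u-66:u+67,::-1]; o[:,i*400:i*400+399]=cv2.resize(c,None,fx=3,fy=3,interpolation=cv2.INTER_CUBIC)
cv2.imwrite("pics/held1.png",o)
st=r.sense();m=R.from_rotvec(st['tcp_rot']).as_matrix();print(st['tool_pos'],m.round(3),np.arctan2(m[1,1],m[0,1]))
E
```

```text
t: 2.77
tool_pos: [0.4644, 0.3109, 0.2004]
tcp_rot: [1.749, 2.609, 0.002]
force: [0.0, 0.4, -1.2]
opening: 0.0109
grasp_force: 59.2
t: 3.18
tool_pos: [0.4847, 0.2557, 0.1985]
tcp_rot: [-2.447, -1.969, -0.002]
force: [-0.1, 0.3, -2.3]
opening: 0.0107
grasp_force: 59.2
t: 3.6
tool_pos: [0.5047, 0.2008, 0.1983]
tcp_rot: [-2.92, -1.158, -0.002]
force: [-0.3, 1.0, -1.1]
opening: 0.011
grasp_force: 59.2
t: 4.02
tool_pos: [0.5247, 0.1458, 0.1983]
tcp_rot: [-3.131, -0.243, -0.001]
force: [-0.4, 0.6, -2.1]
opening: 0.0105
grasp_force: 59.2
t: 4.35
tool_pos: [0.5326, 0.1242, 0.1979]
tcp_rot: [-3.138, 0.122, -0.001]
force: [-1.1, -0.4, -1.9]
opening: 0.0109
grasp_force: 59.2
[0.5323501  0.12496484 0.19763505] [[ 0.997 -0.076  0.   ]
 [-0.076 -0.997  0.001]
 [ 0.    -0.001 -1.   ]] -1.6463692597714248
```

View pics/held1.png

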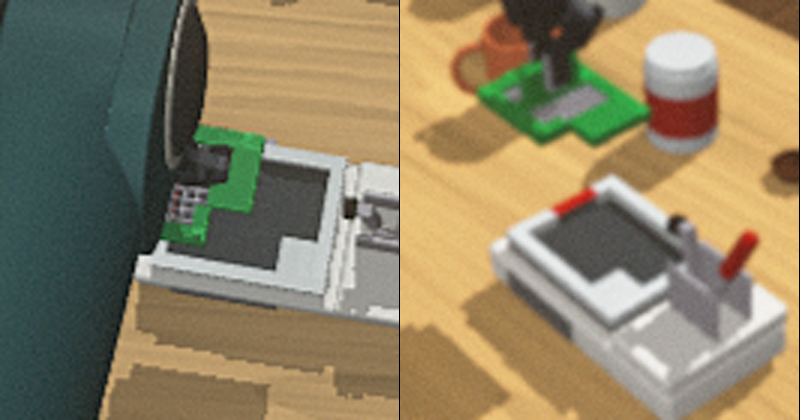

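```bash
cat > held.py <<'E'
from lib import *
def fitw(views,parts,p0,z,prod=None):
    G=lambda a:cv2.GaussianBlur(a.astype(float),(0,0),1.0)
    def model(s,p):
        m=render(s,[place(P,p[0],p[1],z,p[2]) for P in parts])
        if prod is not None: m=m*render(s,[place(P,p[0],p[1],prod,p[2]) for P in parts])
        return m
    B=[(s,G(m),v) for s,m,v in views]
    cost=lambda p:sum((((G(model(s,p))-m)*v)**2).sum() for s,m,v in B)
    p0=np.array(p0); sim=np.vstack([p0]+[p0+d for d in np.diag([.006,.006,.06])])
    r=minimize(cost,p0,method="Nelder-Mead",options=dict(initial_simplex=sim,xatol=1e-5,fatol=1e-3)); return r.x.round(4),round(r.fun,1)
def comp(m,seed):
    n,l=cv2.connectedComponents(m.astype(np.uint8),connectivity=4); return l==l[seed[1],seed[0]]
E
python3 - <<'E'
from held import *;import pickle
L=lambda n:pickle.load(open(n+".pkl","rb"))
T0,S0,T,S=L("top0"),L("side0"),L("top1"),L("side1")
one=np.ones((480,640))
dT=T0["frame"].max(2)<95; dT[:,318:]=0; dT=comp(dT,(286,264))
for th in (80,95,110):
    dS=comp(S0["frame"].max(2)<th,(275,262)); print("side dark",th,dS.sum(),np.argwhere(dS).min(0),np.argwhere(dS).max(0))
dS=comp(S0["frame"].max(2)<95,(275,262))
p0=[.530,.063,1.489]
for nm,v in (("T",[(T0,dT,one)]),("S",[(S0,dS,one)]),("TS",[(T0,dT,one),(S0,dS,one)])):
    print(nm,"rim",fitw(v,RIM,p0,.062),"rim*floor",fitw(v,RIM,p0,.062,.05))
g=green(T["frame"]);vT=one.copy();vT[:,:271]=0;vT[240:260,262:286]=0;vT[:,:205]=0
m=biggest(green(S["frame"]),(268,212),45).astype(np.uint8);m=cv2.morphologyEx(m,cv2.MORPH_CLOSE,np.ones((3,3)))
cs,_=cv2.findContours(m,cv2.RETR_EXTERNAL,cv2.CHAIN_APPROX_NONE);o=np.zeros_like(m);cv2.drawContours(o,[max(cs,key=cv2.contourArea)],-1,1,-1)
vS=one.copy();vS[170:212,242:282]=0
p0=[.5313,.11,1.49]
for nm,v in (("T",[(T,g,vT)]),("S",[(S,o,vS)]),("TS",[(T,g,vT),(S,o,vS)])): print("held",nm,fitw(v,INS,p0,.178))
E
```

```text
side dark 80 536 [247 257] [272 302]
side dark 95 766 [246 256] [273 303]
side dark 110 861 [246 255] [273 310]
T rim (array([0.53  , 0.063 , 1.4885]), np.float64(17.1)) rim*floor (array([0.531 , 0.0638, 1.4906]), np.float64(2.5))
S rim (array([0.5273, 0.062 , 1.5105]), np.float64(153.3)) rim*floor (array([0.5309, 0.0654, 1.5087]), np.float64(26.1))
TS rim (array([0.529 , 0.0627, 1.5008]), np.float64(174.7)) rim*floor (array([0.5311, 0.0642, 1.4931]), np.float64(31.7))
held T (array([0.529 , 0.1118, 1.4971]), np.float64(33.7))
held S (array([0.5316, 0.1139, 1.4615]), np.float64(155.0))
held TS (array([0.5308, 0.1123, 1.4742]), np.float64(195.0))
```

```bash
python3 -m jog '[[[0,0,0],[-0.087,0.007,-0.004]],[[0,0,0],[-0.087,0.007,0]],[[0,-0.02,-0.02],[0,0,0]],[[-0.001,-0.02,-0.02],[0,0,0]],[[0,-0.017,-0.02],[0,0,0]]]'
python3 -m jog '[[[0,0,-0.017],[0,0,0]],[[0,0,-0.0155],[0,0,0]],[[0,0,0],[0,0,0]],[[0,0,0],[0,0,0]],[[0,0,0],[0,0,0]]]'
cat > where.py <<'E'
from rig import r
import numpy as np
from scipy.spatial.transform import Rotation as R
st=r.sense();m=R.from_rotvec(st['tcp_rot']).as_matrix()
C=np.array([.531,.064,0]);a=1.491;Rd=R.from_euler('z',a).as_matrix()
p=st['tool_pos']; M=Rd.T@m  # tool axes in dicer frame
Ri=M@np.array([[0,1,0],[1,0,0],[0,0,-1]]).T  # placeholder: insert axes: x=-tool y, z=-tool z
Ri=np.c_[-M[:,1],np.cross(-M[:,2],-M[:,1]),-M[:,2]]
o=Rd.T@(p-C)-Ri@np.array([.015,0,.0193])
print("insert in pocket frame mm",(o*1e3).round(1),"pitch",np.arcsin(-Ri[2,0]).round(4),"yaw",np.arctan2(Ri[1,0],Ri[0,0]).round(4),"roll",Ri[2,1].round(4),"F dicer",(Rd.T@st['force']).round(1),"t",round(st['t'],2))
E
python3 where.py
python3 - <<'E'
from rig import r
import cv2,pickle,numpy as np
o=np.zeros((420,800,3),np.uint8)
for i,(n,(u,v)) in enumerate((("top",(286,265)),("side",(280,250)))):
    s=r.snapshot(n); pickle.dump(s,open(f"{n}2.pkl","wb"))
    c=s["frame"][v-52:v+53,u-50:u+50,::-1]; o[:,i*400:i*400+400]=cv2.resize(c,(400,420),interpolation=cv2.INTER_CUBIC)
cv2.imwrite("pics/held2.png",o)
E
```

```text
t: 4.87
tool_pos: [0.5313, 0.0677, 0.1366]
tcp_rot: [2.965, -0.116, -0.01]
force: [0.8, -0.3, -1.8]
opening: 0.0109
grasp_force: 59.4
t: 5.28
tool_pos: [0.532, 0.0677, 0.1057]
tcp_rot: [2.965, -0.121, -0.009]
force: [-0.0, 0.4, -2.1]
opening: 0.0111
grasp_force: 59.2
insert in pocket frame mm [-14.3  -0.7  89.3] pitch 0.1739 yaw -0.0021 roll -0.001 F dicer [ 0.4  0.  -2.1] t 5.28
```

View pics/held2.png

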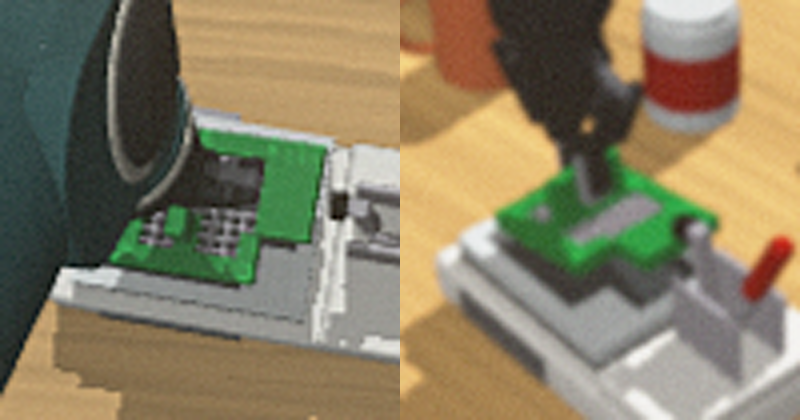

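The held insert sits aligned over the cutout, its -x end raised and clear of the pad. Next I lower the nose in small steps.

```bash
python3 -m jog '[[[-0.0005,0,-0.007],[0,0,0]],[[0,0,-0.007],[0,0,0]],[[0,0,-0.005],[0,0,0]],[[0,0,0],[0,0,0]],[[0,0,0],[0,0,0]]]';python3 where.py
python3 -m jog '[[[0,0,-0.003],[0,0,0]],[[0,0,0],[0,0,0]],[[0,0,0],[0,0,0]]]';python3 where.py
```

```text
t: 5.8
tool_pos: [0.5311, 0.067, 0.0855]
tcp_rot: [2.964, -0.124, -0.011]
force: [0.9, 0.3, -2.2]
opening: 0.0108
grasp_force: 59.3
insert in pocket frame mm [-15.1   0.2  69.1] pitch 0.1749 yaw -0.0035 roll -0.0001 F dicer [ 0.4 -0.9 -2.2] t 5.8
t: 6.05
tool_pos: [0.5311, 0.0671, 0.0828]
tcp_rot: [2.965, -0.123, -0.01]
force: [2.2, -0.4, -3.2]
opening: 0.0108
grasp_force: 59.2
insert in pocket frame mm [-15.    0.2  66.4] pitch 0.1745 yaw -0.0034 roll -0.0004 F dicer [-0.2 -2.2 -3.2] t 6.05
```

```bash
python3 -m jog '[[[0,0,-0.0025],[0,0,0]],[[0,0,0],[0,0,0]],[[0,0,0],[0,0,0]]]';python3 where.py
python3 -m jog '[[[0.0003,0.004,0],[0,0,0]],[[0.0003,0.004,0],[0,0,0]],[[0,0,0],[0,0,0]],[[0,0,0],[0,0,0]]]';python3 where.py
```

```text
t: 6.3
tool_pos: [0.5311, 0.0672, 0.0802]
tcp_rot: [2.965, -0.123, -0.01]
force: [4.3, 0.4, -3.1]
opening: 0.0108
grasp_force: 59.3
insert in pocket frame mm [-14.9   0.2  63.8] pitch 0.1745 yaw -0.0034 roll -0.0005 F dicer [ 0.8 -4.2 -3.1] t 6.3
t: 6.63
tool_pos: [0.5319, 0.0759, 0.0803]
tcp_rot: [2.965, -0.122, -0.01]
force: [5.1, 2.3, -1.5]
opening: 0.0109
grasp_force: 59.4
insert in pocket frame mm [-6.2  0.1 63.9] pitch 0.174 yaw -0.0028 roll -0.0007 F dicer [ 2.7 -4.9 -1.5] t 6.63
```

```bash
python3 -m jog '[[[0.0012,0,0],[0,0,0]],[[0,0,0],[0,0,0]],[[0.0003,0.003,0],[0,0,0]],[[0,0,0],[0,0,0]],[[0,0,0],[0,0,0]]]';python3 where.py
```

```text
t: 7.05
tool_pos: [0.5329, 0.0783, 0.0801]
tcp_rot: [2.965, -0.123, -0.011]
force: [-0.3, -0.0, -2.2]
opening: 0.0107
grasp_force: 59.3
insert in pocket frame mm [-3.7 -0.7 63.7] pitch 0.1745 yaw -0.0032 roll 0.0002 F dicer [-0.   0.3 -2.2] t 7.05
```

```bash
python3 -m jog '[[[0.0002,0.0027,0],[0,0,0]],[[0,0,0],[0,0,0]],[[0,0,0],[0,0,0]]]';python3 where.py
python3 -m jog '[[[0,-0.0006,-0.0024],[0.0435,-0.0035,0]],[[0,-0.0006,-0.0024],[0.0435,-0.0035,0]],[[0,0,0],[0,0,0]],[[0,0,0],[0,0,0]]]';python3 where.py
```

```text
t: 7.3
tool_pos: [0.5333, 0.0808, 0.0803]
tcp_rot: [2.964, -0.123, -0.01]
force: [0.5, -1.6, -2.3]
opening: 0.0108
grasp_force: 59.4
insert in pocket frame mm [-1.2 -0.9 63.9] pitch 0.1747 yaw -0.0034 roll -0.0002 F dicer [-1.5 -0.6 -2.3] t 7.3
t: 7.63
tool_pos: [0.5334, 0.0792, 0.0756]
tcp_rot: [3.052, -0.129, -0.006]
force: [0.5, -1.4, -0.4]
opening: 0.0106
grasp_force: 60.1
insert in pocket frame mm [-1.2 -1.1 57.7] pitch 0.0873 yaw -0.0048 roll -0.0 F dicer [-1.4 -0.6 -0.4] t 7.63
```

```bash
python3 -m jog '[[[0,-0.0006,-0.0024],[0.0435,-0.0035,0.002]],[[0,0,0],[0,0,0]],[[0,-0.0006,-0.0024],[0.0435,-0.0035,0.002]],[[0,0,0],[0,0,0]],[[0,0,0],[0,0,0]]]';python3 where.py
```

```text
t: 8.05
tool_pos: [0.5334, 0.0784, 0.0706]
tcp_rot: [3.138, -0.125, -0.001]
force: [-2.2, -10.0, 2.1]
opening: 0.0105
grasp_force: 61.3
insert in pocket frame mm [-0.5 -1.2 51.3] pitch 0.0009 yaw 0.0004 roll 0.0003 F dicer [-10.1   1.4   2.1] t 8.05
```

```bash
python3 -m jog '[[[0,-0.001,0],[0,0,0]],[[0,0,-0.001],[0,0,0]],[[0,0,0],[0,0,0]],[[0,0,-0.001],[0,0,0]],[[0,0,0],[0,0,0]]]';python3 where.py
```

```text
t: 8.47
tool_pos: [0.5334, 0.0782, 0.0693]
tcp_rot: [-3.138, 0.123, 0.0]
force: [-7.5, 0.7, 16.8]
opening: 0.0105
grasp_force: 63.4
insert in pocket frame mm [-0.6 -1.3 50. ] pitch -0.0008 yaw 0.0015 roll 0.0002 F dicer [ 0.1  7.6 16.8] t 8.47
```

```bash
python3 -m jog '[[[-0.0004,0,0.001],[0,0,0]],[[0,0,0],[0,0,0]]]' 
python3 -m jog '[[[0,0,0],[0,0,0]],[[0,0,0],[0,0,0]],[[0,0,0],[0,0,0]],[[0,0,0],[0,0,0]]]' 0.5 20
python3 -m jog '[[[0,0,0.01],[0,0,0]],[[0,0,0.03],[0,0,0]],[[0,0,0.04],[0,0,0]],[[0,0,0.04],[0,0,0]],[[0,0,0.04],[0,0,0]]]'
python3 -m jog '[[[0,0.04,0],[0,0,0]],[[0,0.04,0],[0,0,0]],[[0,0.04,0],[0,0,0]],[[0,0.04,0],[0,0,0]],[[0,0,0],[0,0,0]]]'
python3 - <<'E'
from rig import r
import cv2,pickle,numpy as np
o=np.zeros((420,800,3),np.uint8)
for i,(n,(u,v)) in enumerate((("top",(300,265)),("side",(290,265)))):
    s=r.snapshot(n); pickle.dump(s,open(f"{n}3.pkl","wb"))
    c=s["frame"][v-52:v+53,u-50:u+50,::-1]; o[:,i*400:i*400+400]=cv2.resize(c,(400,420),interpolation=cv2.INTER_CUBIC)
cv2.imwrite("pics/seat3.png",o)
E
```

```text
t: 8.63
tool_pos: [0.533, 0.078, 0.0697]
tcp_rot: [-3.139, 0.123, -0.0]
force: [-0.8, 0.5, -2.0]
opening: 0.0106
grasp_force: 60.8
t: 8.97
tool_pos: [0.533, 0.0775, 0.0696]
tcp_rot: [3.139, -0.124, -0.0]
force: [0.6, -0.5, -0.2]
opening: 0.0426
grasp_force: 0.0
t: 9.38
tool_pos: [0.5325, 0.0768, 0.2321]
tcp_rot: [3.139, -0.126, -0.0]
force: [0.6, 1.4, 0.8]
opening: 0.0425
grasp_force: 0.0
t: 9.8
tool_pos: [0.5315, 0.2459, 0.2298]
tcp_rot: [-3.138, 0.11, 0.001]
force: [-0.1, 0.9, 0.1]
opening: 0.0427
grasp_force: 0.0
```

View pics/seat3.png

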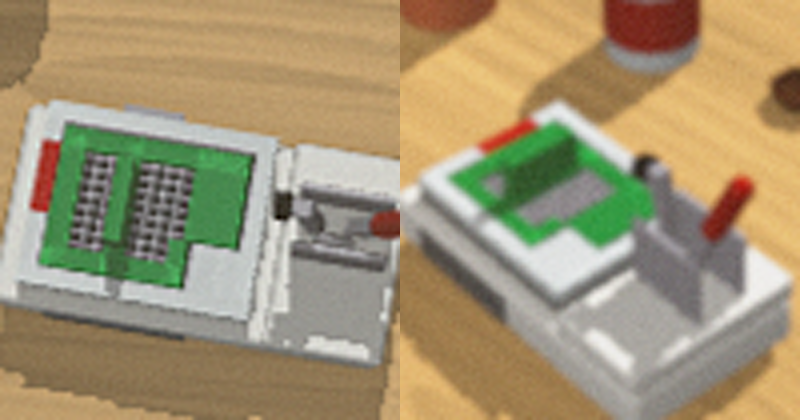

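Both views show the insert flush and level in the cutout with the tongue under the lip. Next is the clamp, so I'm finding the handle's y offset and the true dicer axis.

```bash
python3 - <<'E'
from lib import *;import pickle
from scipy.spatial.transform import Rotation as R
C=np.array([.531,.064,0]);Rd=R.from_euler('z',1.491).as_matrix()
cyl=lambda y:[np.array([[-131-r*.454+8*(np.cos(a)*.891),y+8*np.sin(a),97+r*.891+8*np.cos(a)*.454] for r in(30,88) for a in np.linspace(0,6.28,24)])/1000]
for n,(u,v) in (("top3",(352,268)),("side3",(321,265))):
    s=pickle.load(open(n+".pkl","rb"));f=s["frame"];h=cv2.cvtColor(f,cv2.COLOR_RGB2HSV)
    m=((h[...,0]<8)|(h[...,0]>172))&(h[...,1]>150)&(h[...,2]>60); m=biggest(m,(u,v),18)
    best=min((((cv2.GaussianBlur(render(s,[P@Rd.T+C+Rd[:,0]*dx/1e3 for P in cyl(y)]),(0,0),1)-cv2.GaussianBlur(m.astype(float),(0,0),1))**2).sum(),y,dx) for y in np.arange(-24,2,1) for dx in np.arange(-5,6,1.))
    print(n,m.sum(),best)
E
```

```text
top3 95 (np.float64(7.721017517124556), np.int64(-4), np.float64(1.0))
side3 76 (np.float64(21.304695973193937), np.int64(1), np.float64(-5.0))
```

```bash
python3 -m jog '[[[-0.001,-0.039,0],[0,0,0]],[[-0.001,-0.039,0],[0,0,0]],[[-0.001,-0.039,0],[0,0,0]],[[-0.001,-0.039,0],[0,0,0]],[[-0.001,-0.039,0],[0,0,0]]]' 0
python3 -m jog '[[[-0.001,-0.039,0],[0,0,0]],[[-0.001,-0.039,0],[0,0,0]],[[0,-0.039,0],[0,0,0]],[[0,0,0],[0,0,0]],[[0,0,0],[0,0,0]]]'
python3 -m jog '[[[0,0,-0.03],[0,0,0]],[[0,0,-0.025],[0,0,0]],[[0,0,-0.014],[0,0,0]],[[0,0,0],[0,0,0]],[[0,0,0],[0,0,0]]]'
```

```text
t: 10.32
tool_pos: [0.5272, 0.0393, 0.2303]
tcp_rot: [-3.139, 0.127, -0.001]
force: [1.0, -1.0, 0.3]
opening: -0.0003
grasp_force: 0.0
t: 10.73
tool_pos: [0.5251, -0.0783, 0.2304]
tcp_rot: [3.139, -0.134, 0.001]
force: [-0.4, 1.2, -0.3]
opening: -0.0
grasp_force: 0.0
t: 11.15
tool_pos: [0.5257, -0.0746, 0.1609]
tcp_rot: [3.139, -0.125, -0.001]
force: [0.4, -0.5, 0.4]
opening: 0.0
grasp_force: 0.0
```

```bash
python3 -m jog '[[[-0.0008,-0.008,-0.004],[0,0,0]],[[-0.0008,-0.008,-0.005],[0,0,0]],[[-0.0008,-0.009,-0.007],[0,0,0]],[[0,0,0],[0,0,0]]]'
python3 -m jog '[[[-0.0006,-0.008,-0.009],[0,0,0]],[[-0.0006,-0.007,-0.009],[0,0,0]],[[0,0,0],[0,0,0]]]'
python3 -m jog '[[[-0.0005,-0.006,-0.011],[0,0,0]],[[0,-0.002,-0.005],[0,0,0]],[[0,0,0],[0,0,0]],[[0,0,0],[0,0,0]]]'
```

```text
t: 11.48
tool_pos: [0.5234, -0.1016, 0.1447]
tcp_rot: [3.139, -0.128, 0.001]
force: [1.9, 1.0, 2.1]
opening: 0.0
grasp_force: 1.4
t: 11.73
tool_pos: [0.5223, -0.1158, 0.1264]
tcp_rot: [3.139, -0.127, 0.0]
force: [1.8, -0.9, 3.5]
opening: 0.0001
grasp_force: 1.8
t: 12.07
tool_pos: [0.5218, -0.1225, 0.111]
tcp_rot: [-3.139, 0.125, 0.0]
force: [-0.8, -0.6, 0.3]
opening: 0.0003
grasp_force: 0.1
```

```bash
python3 -m jog '[[[0,0,-0.002],[0,0,0]],[[0,0,-0.002],[0,0,0]],[[0,0,0],[0,0,0]]]'
python3 -m jog '[[[0,0,0.02],[0,0,0]],[[0,0,0.03],[0,0,0]],[[0,0,0.04],[0,0,0]],[[0,-0.04,0],[0,0,0]],[[0,-0.04,0],[0,0,0]]]'
python3 -m jog '[[[0,-0.04,0],[0,0,0]],[[0,-0.04,0],[0,0,0]],[[0,0,0],[0,0,0]],[[0,0,0],[0,0,0]],[[0,0,0],[0,0,0]]]'
python3 - <<'E'
from rig import r
import cv2,pickle,numpy as np
o=np.zeros((420,800,3),np.uint8)
for i,(n,(u,v)) in enumerate((("top",(310,265)),("side",(290,265)))):
    s=r.snapshot(n); pickle.dump(s,open(f"{n}4.pkl","wb"))
    c=s["frame"][v-52:v+53,u-50:u+50,::-1]; o[:,i*400:i*400+400]=cv2.resize(c,(400,420),interpolation=cv2.INTER_CUBIC)
cv2.imwrite("pics/clamp4.png",o)
E
```

```text
t: 12.32
tool_pos: [0.5224, -0.1228, 0.1088]
tcp_rot: [-3.138, 0.125, -0.002]
force: [-15.3, 4.1, 48.0]
opening: -0.0
grasp_force: 24.2
t: 12.73
tool_pos: [0.524, -0.2003, 0.199]
tcp_rot: [-3.138, 0.113, -0.006]
force: [-1.2, -0.3, -1.3]
opening: 0.0005
grasp_force: 0.0
t: 13.15
tool_pos: [0.5218, -0.2821, 0.1965]
tcp_rot: [-3.139, 0.125, 0.001]
force: [0.2, 0.9, -0.3]
opening: -0.0001
grasp_force: 0.0
```

View pics/clamp4.png

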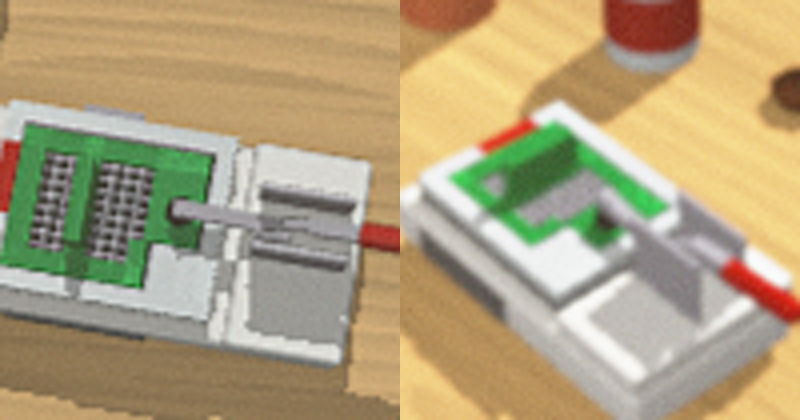

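The handle is down and nearly level, the pad bears on the flush insert, and the robot is clear of everything. Handing in.

```bash
python3 -c "
from rig import r
print(r.close_job())"
```

```text
the job is handed in; nothing more can be done
None
```

The green insert is seated flush in the cutout with its tongue under the lip, the clamp is past its dead point with the pad on the insert, and the job was handed in at about 13 s; no verdict came back, and the last push against the clamp's end stop briefly read 48 N at the wrist, through the fingertips.

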